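Complete the hot-drinks tray and slide it into the cup-shelf rack

TASK

Stand the loose spice jar upright in the empty middle compartment of the steel tray, between the two jars already in it. Then slide the loaded tray, all three jars standing upright in it, into the empty left-hand bay of the wooden rack until it is fully home, its front flush with that of the tray beside it, and let go. Do not disturb the milk jug or the tamper.

Things in the scene. Friction and masses are not known exactly. Their poses are not given: they have to be found in the camera images.
- rack: Fixed wooden two-bay rack, 174 deep, 200 wide, 147 high, on the counter, no floor. Origin: on the counter, middle of the EMPTY left bay's mouth; x into the bay, y left. Bay 76 wide between 12 thick panels (rounded noses foremost at x=0), back at x=166; roof from x=60 on, underside z=135, cups on it. Right bay (y=-88) holds a fixed like tray, fully home, handle out to x=-72
- bay_home (a point): Where the steel tray's origin lies when fully home (its x along the rack's x): rack frame (81, 0, 0). Inside the bay, steel hold-down runners 10 to 13 above the counter stick 6 in from each side, x 24 to 164, their front ends bent up as a lead-in; the edges of the tray's base slide under them
- jar_tray: Loose steel tray, 0.35 kg, slides on the counter. Origin: centre of underside; x to its rear end (enters first). Base 162 x 72 x 4, its edges stand out 7.5 beside the walls (walls 57 wide, top z=36). Three compartments 50 x 51 at x=-53, 0, 53, floor z=4, dividers to z=24. Front plate x=-86 to -81, 84 wide, top z=55: wider than the bay, stops on the panel noses
- tray_grip (a point): Middle of the tray's wooden handle, tray frame (-130, 0, 40): a block 46 long in x (-153 to -107), 14 wide in y, z 28 to 52; grip from above with the fingers closing along the tray's y
- tray_gap (a point): middle of the floor of the tray's empty middle compartment, tray frame (0, 0, 4)
- cinnamon_jar: loose spice jar, upright cylinder 45 diameter x 106 high with a screw lid (lid from 85 up), 0.11 kg, origin at the centre of its underside; stands on the counter. z is its upright axis
- cocoa_jar: one of two like jars with wide lids, 47 diameter x 98 high, in the tray's rear compartment; origin at the centre of its underside, z up
- cocoa_jar_b: the other of these two jars, 47 diameter x 98 high, in the tray's front compartment next to the handle; origin at the centre of its underside, z up
- milk_jug: bystander: steel milk jug 89 x 119 x 99 high with a side handle, origin at the centre of its underside, z up
- tamper: bystander: coffee tamper, 58 diameter x 82 high, wooden handle up, origin at the centre of its underside, z up
Things that resemble listed ones, but are neither listed nor needed, are in the scene too. Leave any blue or pink look-alike of the cocoa_jar_b alone.

How it is judged:
By the outcome, as a careful person would: the job done as asked, in the order asked, and still so for the second after the job is handed in, with the robot touching nothing.
It also fails if it takes over 58 s, if anything falls off the work surface, if the arm or the gripper's body presses on something with over 40 N, if the wrist force passes 120 N, or if a joint passes its speed limit or range.

ROBOT

A 7-joint arm with a two-finger parallel gripper is mounted at the origin on a cart in front of the work surface, level with it; the furniture and walls round the work are solid. World frame = base frame: x ahead of the robot, y to its left, z up, the work surface at z = 0. Lengths are in m, angles in degrees, forces in N, time in s.
With the tool pointing down it reaches from about 0.4 to 0.875 m from the base axis. Payload 4.4 kg.
Tool frame: the origin (TCP) lies between the finger pads; the fingertips stand 8 mm ahead of it and the grasp point (between the pads) lies 11 mm behind it (nose_length is the z of the fingertips in the tool frame, in m); z points along the fingers, y is the line along which they close (so a half turn about z gives the same grasp; the last joint's range is limited). The gripper opens to 85 mm and grips with 20 to 120 N. Pads are 22 mm wide; open, the fingers measure 114 mm over their backs; the gripper's body (76 mm by 85 mm) begins 54 mm behind the grasp point. The pads swing forward as they close: fully open they stand 13 mm farther back than shut.
Start: joints at [-74.702, 36.005, 2.206, 86.941, -1.547, 57.084, -1.146], TCP at [0.212, 0.614, 0.239] pointing down, gripper open.
Joint ranges: [-175.42, 175.42], [-21.48, 121.26], [-71.46, 75.88], [10.55, 141.38], [-63.04, 243.04], [13.31, 113.54], [-168.57, 168.57]. Speed limits (degrees/s): [147.25, 147.25, 180, 180, 180, 180, 180].

INTERFACE

Orientations are given as [roll, pitch, yaw] about the fixed x, y, z axes, in that order (R = Rz(yaw) Ry(pitch) Rx(roll)).
In Python, from cell import * gives the robot as it stands. The module is installed in compiled form; this text tells all that it offers.
- The arm moves only by the tool jog_arm, never from a script. Its argument "moves" is a list of rows, each a list of 7 numbers: the shift along the world's x, y, z normalised to -1 to 1, where 1 is 20 cm, then the turn, a rotation vector about the world's x, y, z normalised to -1 to 1, where 1 is 2 pi rad, then the opening, from -1 (shut) to 1 (fully open). In form: [[dx, dy, dz, rx, ry, rz, gripper], ...]. A call has 1 to 12 rows; each row is the pose to reach, as a shift and turn from the pose commanded when the call began, turning the shorter way round; what a row does not reach only later rows make up. A row lasts 1/10 s, in which the tool goes at most 50 mm and 8.59 degrees, less where a joint would pass 70% of its speed; a pose out of reach is approached as far as the arm can. A call with a number of a shift or a turn outside -1 to 1 is refused whole. A call with a gripper value outside its range is refused whole. The fingers move at their own pace and stop on an object; "squeeze" is the grip in N (left out, the last holds). Time passes only in rows, so rows that repeat a pose let the fingers close. It gives the time, the measured TCP pose, the force, the opening and the grip force at its end, in the units of the state.
- sense(): the state, without advancing time (a new reading comes with each control period).
- grab_frame(name): name is "scene" or "top"; returns (picture, depth): 400x640x3 uint8, red, green, blue; 400x640 float32, m along the optical axis (not along the pixel's ray), 0 where there is no reading.
- camera_model(name): a dict with "camera_matrix" (3x3 intrinsics, pixels), "cam_to_world" (4x4, takes a point from camera to world coordinates). Camera axes: x right, y down, z forward; pixel columns grow to the right and rows downward; lengths in m; the calibration is good to about 2 mm. A picture is of the moment at which its call begins. camera_model takes no time and is no camera call.
- job_done(): hands the job in; it is judged then, once.
The state is a dict: "time_s": time; "q": joint angles; "qd": joint speeds; "effort": joint torques, N m; "ee_pos": TCP position; "tcp_rot": TCP orientation; "ft_force": force on the tool from outside, world axes, zero at the start; "ft_torque": the same for the moment, N m; "finger_gap": finger opening in m; "gripper_force": force on a finger pad.
Only numpy, scipy, OpenCV 4.12 (cv2) and the standard library are available. Lean on these libraries where they do the work, as an engineer would, in place of code of your own. Each camera call takes 0.05 s, during which the arm holds its last target. There are 200 camera calls.

## Working session

There is one attempt and no reset: what is moved stays moved. The work goes in short steps, Python scripts to look and compute and a tool call to move; the robot and the scene stay as the last step left them, time stands still between calls to the robot, and variables do not carry over. Pictures are saved under pics/ and viewed, at most 10 in all, crops included, and the job is handed in when it is done.

Besides the shell and the picture viewer there is one more tool, called after ">>>" as name(argument=value, ...) on one line, values as JSON. jog_arm: Moves the arm, as the interface text tells. Scaled input: -1 to 1 covers 20 cm each way for a shift and 2 pi rad each way for a turn. Its arguments: {"type":"object","properties":{"moves":{"type":"array","items":{"type":"array","items":{"type":"number","minimum":-1,"maximum":1}}},"squeeze":{"type":"number"}},"required":["moves"]}

```bash
mkdir -p pics && cat > h.py <<'E'
from cell import *
import numpy as np, cv2
def look(n,tag):
    im,d=grab_frame(n); cv2.imwrite(f'pics/{tag}.png',im[:,:,::-1]); np.savez(f'pics/{tag}.npz',im=im,d=d); return im,d
def cloud(n,d):
    m=camera_model(n);K=m['camera_matrix'];T=np.array(m['cam_to_world'])
    v,u=np.mgrid[:d.shape[0],:d.shape[1]]
    p=np.stack([(u-K[0][2])*d/K[0][0],(v-K[1][2])*d/K[1][1],d],-1)
    P=p@T[:3,:3].T+T[:3,3]; P[d==0]=np.nan; return P
E
python3 - <<'E'
from h import *
for n in('scene','top'):
    look(n,n+'0'); m=camera_model(n); print(np.round(np.array(m['cam_to_world']),3).tolist(), m['camera_matrix'])
print(sense())
E
```

```text
[[0.74, -0.492, 0.458, -0.106], [-0.672, -0.525, 0.522, -0.848], [-0.016, -0.694, -0.719, 1.106], [0.0, 0.0, 0.0, 1.0]] [[446.97084518   0.         312.07342889]
 [  0.         446.97084518 202.77960376]
 [  0.           0.           1.        ]]
[[0.02, -0.993, 0.119, 0.375], [-1.0, -0.02, -0.001, -0.07], [0.003, -0.119, -0.993, 1.773], [0.0, 0.0, 0.0, 1.0]] [[517.73676791   0.         320.19668882]
 [  0.         517.73676791 198.62925389]
 [  0.           0.           1.        ]]
{'time_s': 0.1, 'q': array([-74.70153705,  36.05368222,   2.20366832,  86.99101759,
        -1.54658602,  57.08485431,  -1.14564681]), 'qd': array([ 0.01182081, -0.04316722,  0.03946655, -0.04437482,  0.02285867,
       -0.02417384,  0.07822715]), 'effort': array([ 3.18575861e-03, -5.64540267e+01,  1.23038460e+00, -1.93978643e+01,
        1.12113700e-02,  5.38243738e-03, -9.31308108e-06]), 'ee_pos': array([0.2121538 , 0.61381089, 0.23847643]), 'tcp_rot': array([-1.79900169e+02,  1.93198947e-03,  1.60931182e+02]), 'ft_force': array([ 0.17310371, -0.73356506, -0.05879492]), 'ft_torque': array([0.01309391, 0.0366723 , 0.00625405]), 'gripper_force': 0.0, 'finger_gap': 0.08555220320858123}
```

View pics/scene0.png

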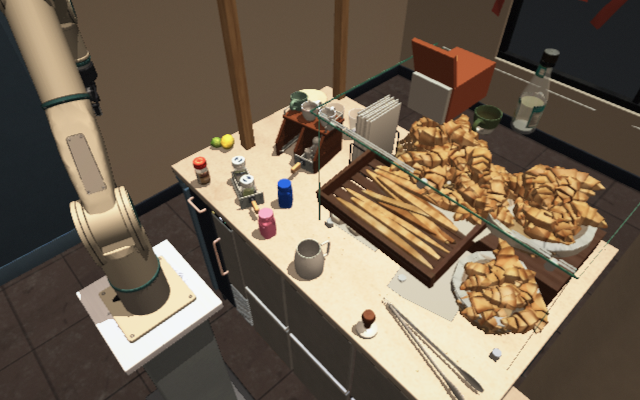

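View pics/top0.png

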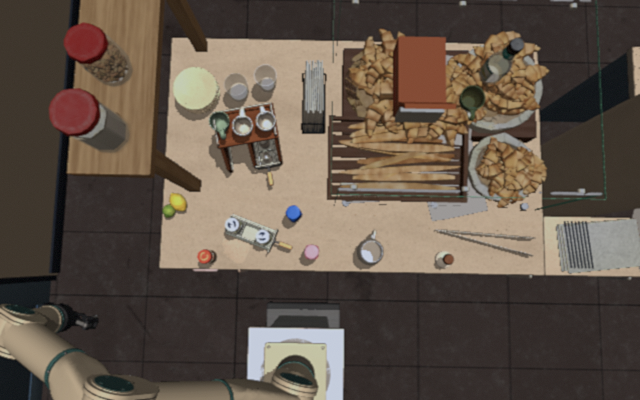

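The scene view shows the loose red-lidded jar at (202,170), the tray at (245,187) and the rack at (312,130). In the top view these are at (205,257), (250,233) with the handle at (285,246), and (247,140) with the empty left bay at about (237,158). I'll measure next.

```bash
python3 - <<'E'
from h import *
P={}
for n,b in(('top',(150,80,340,280)),('scene',(170,80,350,240))):
    z=np.load(f'pics/{n}0.npz');P[n]=cloud(n,z['d']);x0,y0,x1,y1=b
    c=cv2.resize(z['im'][y0:y1,x0:x1,::-1],None,fx=4 if n=='top' else 4.4,fy=4 if n=='top' else 3.7*1.01,interpolation=cv2.INTER_CUBIC)
    c=cv2.resize(z['im'][y0:y1,x0:x1,::-1],None,fx=(3 if n=='top' else 3.7),fy=(3 if n=='top' else 3.7),interpolation=cv2.INTER_CUBIC)
    cv2.imwrite(f'pics/{n}c.png',c)
# orthographic height map from both clouds, region left part of table; 2mm/px
for n in P:
    q=P[n].reshape(-1,3);
    for name,(xa,xb,ya,yb,za,zb) in {'jar':(.35,.5,.15,.4,.085,.12)}.items():
        pass
p=P['top'];im=np.load('pics/top0.npz')['im']
for u,v in[(205,257),(235,224),(265,238),(285,246),(250,231),(269,180),(293,213),(311,252),(228,170),(280,160),(222,140),(215,120),(278,108),(370,252),(445,259),(236,190),(320,230)]:
    print((u,v),np.round(p[v,u],3))
E
```

```text
(205, 257) [0.379 0.291 0.112]
(235, 224) [0.487 0.201 0.106]
(265, 238) [0.444 0.103 0.106]
(285, 246) [0.421 0.041 0.053]
(250, 231) [0.471 0.166 0.   ]
(269, 180) [0.64  0.101 0.054]
(293, 213) [0.527 0.016 0.096]
(311, 252) [ 0.402 -0.046  0.095]
(228, 170) [0.671 0.24  0.054]
(280, 160) [0.708 0.066 0.059]
(222, 140) [0.752 0.246 0.149]
(215, 120) [0.811 0.267 0.172]
(278, 108) [0.904 0.083 0.006]
(370, 252) [ 0.407 -0.244  0.007]
(445, 259) [ 0.388 -0.482  0.075]
(236, 190) [ 0.611  0.219 -0.   ]
(320, 230) [ 0.479 -0.073 -0.001]
```

View pics/topc.png

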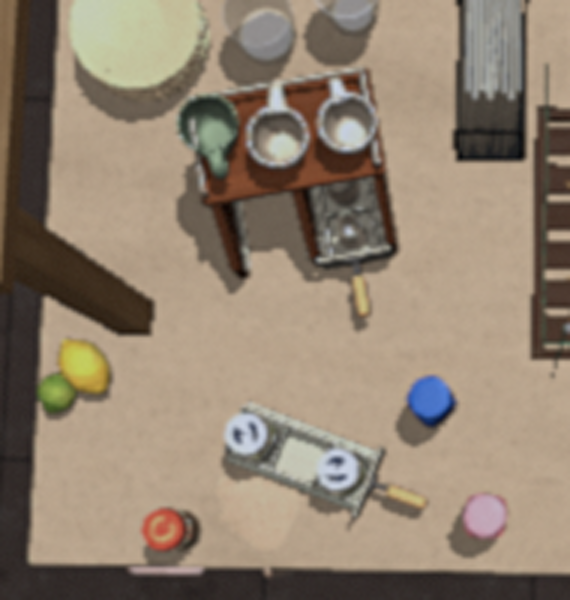

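View pics/scenec.png

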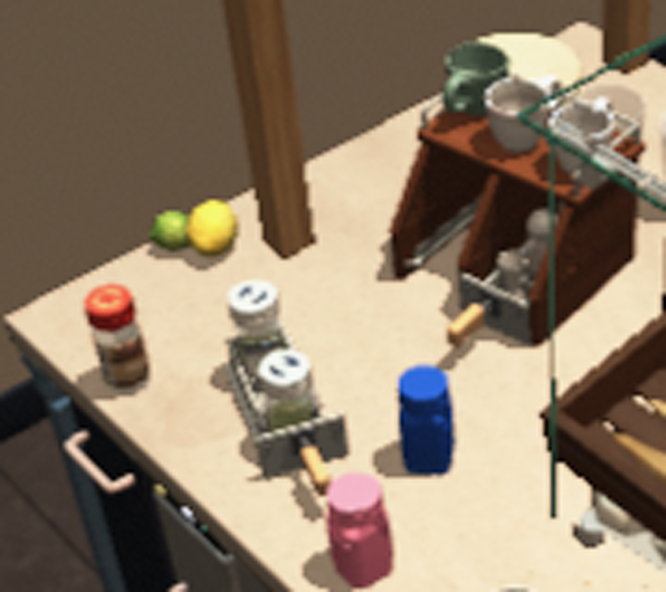

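The crops show the tray's handle pointing right (−y), its middle compartment empty, and two white-lidded jars at its ends. The rack's mouth faces the robot. I'll fit models of each to the depth clouds.

```bash
cat > fit.py <<'E'
from h import *
from scipy.optimize import least_squares
def box(p,x,y,z):
    c=np.array([sum(x),sum(y),sum(z)])/2;h=np.array([x[1]-x[0],y[1]-y[0],z[1]-z[0]])/2
    q=abs(p-c)-h; return np.linalg.norm(np.maximum(q,0),axis=1)+np.minimum(q.max(1),0)
def cyl(p,x,y,r,z0,z1):
    q=np.c_[np.hypot(p[:,0]-x,p[:,1]-y)-r,abs(p[:,2]-(z0+z1)/2)-(z1-z0)/2]
    return np.linalg.norm(np.maximum(q,0),axis=1)+np.minimum(q.max(1),0)
def tray(p,jars=True):
    b=[box(p,(-81,81),(-36,36),(0,4)),box(p,(-86,-81),(-42,42),(0,55)),box(p,(-153,-107),(-7,7),(28,52)),
       box(p,(-81,81),(25.5,28.5),(4,36)),box(p,(-81,81),(-28.5,-25.5),(4,36)),box(p,(78,81),(-28,28),(4,36)),
       box(p,(-28,-25),(-28,28),(4,24)),box(p,(25,28),(-28,28),(4,24))]
    if jars: b+=[cyl(p,x,0,23.5,75,102) for x in(-53,53)]
    return np.min(b,axis=0)
def rack(p):
    # slanted panel fronts: only the y of the panels counts, x free 0..174
    b=[box(p,(60,174),(-138,50),(135,147)),tray(p-np.array([81,-88,0]),False)]
    b+=[box(p,(0,174),(c-6,c+6),(0,55)) for c in(44,-44,-132)]+[box(p,(40,174),(c-6,c+6),(55,135)) for c in(44,-44,-132)]
    return np.min(b,axis=0)
def cyl_obj(r,z0,z1): return lambda p: cyl(p,0,0,r,z0,z1)
def fit(P,f,g,R,zmin=.015,zmax=.2):
    """g=(x,y,yaw deg) guess of frame; R=(xa,xb,ya,yb) crop in frame, m"""
    q=P.reshape(-1,3);q=q[np.isfinite(q).all(1)]
    def loc(s):
        a=np.radians(s[2]);d=q_-np.r_[s[0],s[1],0]
        return 1000*np.c_[d[:,0]*np.cos(a)+d[:,1]*np.sin(a),-d[:,0]*np.sin(a)+d[:,1]*np.cos(a),d[:,2]]
    s=np.array(g,float)
    for it in range(3):
        q_=q;L=loc(s)/1000
        m=(L[:,0]>R[0])&(L[:,0]<R[1])&(L[:,1]>R[2])&(L[:,1]<R[3])&(L[:,2]>zmin)&(L[:,2]<zmax)
        q_=q[m]
        r=least_squares(lambda v:f(loc(v*[.001,.001,.1])),s/[.001,.001,.1],loss='cauchy',f_scale=2.)
        s=r.x*[.001,.001,.1]
    e=abs(f(loc(s)))
    return np.round(s,4),len(q_),round(float(np.median(e)),2)
TR=(-.16,.09,-.047,.047);RR=(-.08,.18,-.145,.056)
E
python3 - <<'E'
from fit import *
C={n:cloud(n,np.load(f'pics/{n}0.npz')['d']) for n in('top','scene')}
C['both']=np.concatenate([C[n].reshape(-1,3) for n in('top','scene')])
for n in C:
    print(n,'tray',fit(C[n],tray,(.465,.152,113-45+0),TR,.006,.12),fit(C[n],tray,(.465,.152,66),TR,.006,.12))
    print('  rack',fit(C[n],rack,(.67,.2,-10),RR,.015,.15),fit(C[n],rack,(.68,.2,10),RR,.015,.15))
    print('  jar',fit(C[n],cyl_obj(22.5,0,106),(.38,.29,0),(-.04,.04,-.04,.04),.01,.12))
E
```

```text
top tray (array([ 0.4687,  0.1629, 69.7654]), 900, 2.38) (array([ 0.4687,  0.1629, 69.6992]), 901, 2.38)
  rack (array([0.6618, 0.1843, 7.7447]), 1625, 2.97) (array([ 0.6794,  0.1945, 10.8502]), 1826, 2.24)
  jar (array([3.8270000e-01, 2.9670000e-01, 1.4340463e+03]), 226, 1.42)
scene tray (array([ 0.4699,  0.1603, 69.7393]), 979, 1.68) (array([ 0.4699,  0.1603, 69.7509]), 979, 1.68)
  rack (array([ 0.652 ,  0.1757, 10.6923]), 2286, 1.97) (array([ 0.6777,  0.1799, 11.129 ]), 2409, 1.88)
  jar (array([ 3.843000e-01,  2.948000e-01, -9.679913e+02]), 350, 1.33)
both tray (array([ 0.4694,  0.161 , 69.7708]), 1881, 2.03) (array([ 0.4694,  0.161 , 69.7577]), 1881, 2.03)
  rack (array([0.6609, 0.1794, 9.9567]), 3916, 2.37) (array([ 0.6789,  0.182 , 10.3352]), 4164, 2.21)
  jar (array([ 0.3839,  0.2956, 11.7778]), 576, 1.57)
```

>>> jog_arm(moves=[[0.43,-0.79,0,0,0,-0.1265,1],[0.43,-0.79,0,0,0,-0.1265,1],[0.43,-0.79,0,0,0,-0.1265,1],[0.43,-0.79,0,0,0,-0.1265,1],[0.43,-0.79,0,0,0,-0.1265,1],[0.43,-0.79,0,0,0,-0.1265,1]])

```text
time_s: 0.7
ee_pos: [0.2991, 0.455, 0.2393]
tcp_rot: [-180.0, 0.0, 115.0]
ft_force: [-0.7, 0.4, 0.2]
finger_gap: 0.085
gripper_force: 0.0
```

>>> jog_arm(moves=[[0.43,-0.8,-0.34,0,0,-0.1265,1],[0.43,-0.8,-0.34,0,0,-0.1265,1],[0.43,-0.8,-0.34,0,0,-0.1265,1],[0.43,-0.8,-0.34,0,0,-0.1265,1],[0.43,-0.8,-0.34,0,0,-0.1265,1],[0.43,-0.8,-0.34,0,0,-0.1265,1],[0.43,-0.8,-0.34,0,0,-0.1265,1]])

```text
time_s: 1.4
ee_pos: [0.3843, 0.2959, 0.1709]
tcp_rot: [-180.0, 0.1, 69.8]
ft_force: [-0.7, 0.4, -0.2]
finger_gap: 0.0857
gripper_force: 0.0
```

>>> jog_arm(moves=[[0,0,-0.2,0,0,0,1],[0,0,-0.4,0,0,0,1],[0,0,-0.56,0,0,0,1],[0,0,-0.56,0,0,0,1],[0,0,-0.56,0,0,0,-1],[0,0,-0.56,0,0,0,-1],[0,0,-0.56,0,0,0,-1],[0,0,-0.56,0,0,0,-1],[0,0,-0.56,0,0,0,-1],[0,0,-0.56,0,0,0,-1],[0,0,-0.56,0,0,0,-1],[0,0,-0.56,0,0,0,-1]], squeeze=40)

```text
time_s: 2.6
ee_pos: [0.3849, 0.2973, 0.0609]
tcp_rot: [179.9, -0.2, 69.9]
ft_force: [-1.3, 0.3, 7.0]
finger_gap: 0.0437
gripper_force: 39.5
```

>>> jog_arm(moves=[[0,0,0.2,0,0,0,-1],[0,0,0.4,0,0,0,-1],[0,0,0.6,0,0,0,-1],[0,0,0.7,0,0,0,-1],[0,0,0.7,0,0,0,-1],[0,0,0.7,0,0,0,-1]])

```text
time_s: 3.2
ee_pos: [0.384, 0.2966, 0.1998]
tcp_rot: [180.0, -0.1, 69.9]
ft_force: [-0.3, -0.3, -1.0]
finger_gap: 0.0434
gripper_force: 41.1
```

```bash
python3 - <<'E'
from fit import *
s=sense();print(s['ee_pos'],s['tcp_rot'],s['ft_force'],s['finger_gap'])
C=[]
for n in('top','scene'):
    im,d=look(n,n+'1');C.append(cloud(n,d))
    print(n,'tray',fit(C[-1],tray,(.4694,.161,69.8),TR,.006,.12))
# jar below pads: scene view only
q=C[1].reshape(-1,3);x,y,_=s['ee_pos']
m=(np.hypot(q[:,0]-x,q[:,1]-y)<.05)&(q[:,2]>.12)&(q[:,2]<.185);w=q[m]
for a in np.arange(.12,.185,.01):
    k=w[(w[:,2]>=a)&(w[:,2]<a+.01)]
    if len(k)>8:
        r=least_squares(lambda v:np.hypot(k[:,0]-v[0],k[:,1]-v[1])-.0225,[x,y],loss='soft_l1',f_scale=.002);print(round(a,2),len(k),np.round(r.x,4))
print('zmin',np.nanpercentile(q[(np.hypot(q[:,0]-x,q[:,1]-y)<.03)&(q[:,2]>.05)][:,2],2))
z=np.load('pics/scene1.npz')['im'][110:230,150:310,::-1]
cv2.imwrite('pics/s1c.png',cv2.resize(z,None,fx=4.5,fy=4.5,interpolation=cv2.INTER_CUBIC))
E
```

```text
[0.38398153 0.29662037 0.19976751] [ 1.79997940e+02 -7.39420150e-02  6.98900672e+01] [-0.33550436 -0.25363195 -1.00535248] 0.043426375742305845
top tray (array([ 0.469 ,  0.1634, 70.0142]), 887, 2.24)
scene tray (array([ 0.47  ,  0.1604, 69.8112]), 984, 1.78)
0.14 27 [0.3833 0.2949]
0.15 32 [0.3842 0.2936]
0.16 31 [0.3834 0.293 ]
0.17 33 [0.3832 0.2926]
0.18 25 [0.3832 0.2931]
zmin 0.14500604456237864
```

View pics/s1c.png

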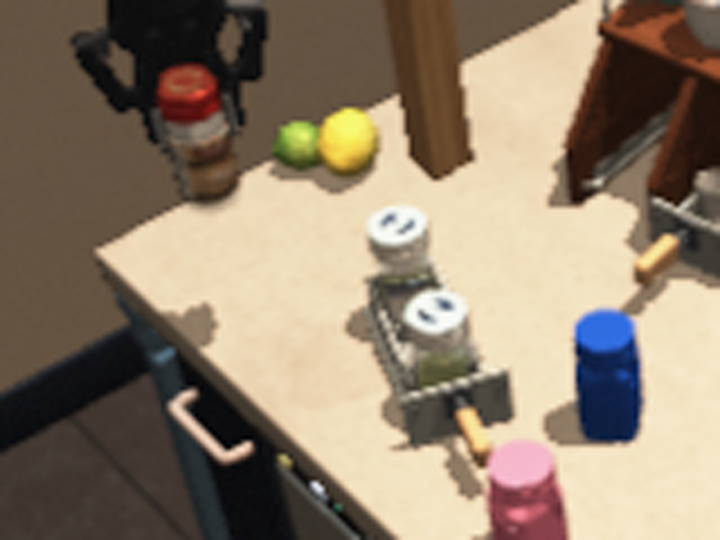

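The jar hangs upright in the gripper at about (195,130) in the crop, and the tray hasn't moved. Next I carry it over the empty compartment.

>>> jog_arm(moves=[[0.43,-0.665,0,0,0,0,-1],[0.43,-0.665,0,0,0,0,-1],[0.43,-0.665,0,0,0,0,-1],[0.43,-0.665,0,0,0,0,-1],[0.43,-0.665,0,0,0,0,-1],[0.43,-0.665,-0.15,0,0,0,-1],[0.43,-0.665,-0.3,0,0,0,-1],[0.43,-0.665,-0.35,0,0,0,-1],[0.43,-0.665,-0.35,0,0,0,-1]])

```text
time_s: 4.2
ee_pos: [0.4683, 0.1643, 0.1277]
tcp_rot: [-179.8, 0.1, 70.0]
ft_force: [-0.0, -0.7, -0.8]
finger_gap: 0.0438
gripper_force: 41.1
```

```bash
python3 - <<'E'
from fit import *
s=sense();print(s['ee_pos'],s['tcp_rot'],s['ft_force'],s['finger_gap'])
for n in('scene','top'):
    im,d=look(n,n+'2');q=cloud(n,d)
    print(n,'tray',fit(q,tray,(.4694,.161,69.8),TR,.006,.11))
z=np.load('pics/scene2.npz')['im'][130:230,190:310,::-1]
cv2.imwrite('pics/s2c.png',cv2.resize(z,None,fx=6,fy=6,interpolation=cv2.INTER_CUBIC))
E
```

```text
[0.46831403 0.164277   0.12772182] [-1.79780818e+02  1.40975452e-01  6.99625006e+01] [-0.03151842 -0.67478383 -0.80433705] 0.043828988202187766
scene tray (array([ 0.4699,  0.1603, 69.8298]), 794, 1.8)
top tray (array([ 0.4689,  0.1634, 70.4433]), 543, 2.48)
```

View pics/s2c.png

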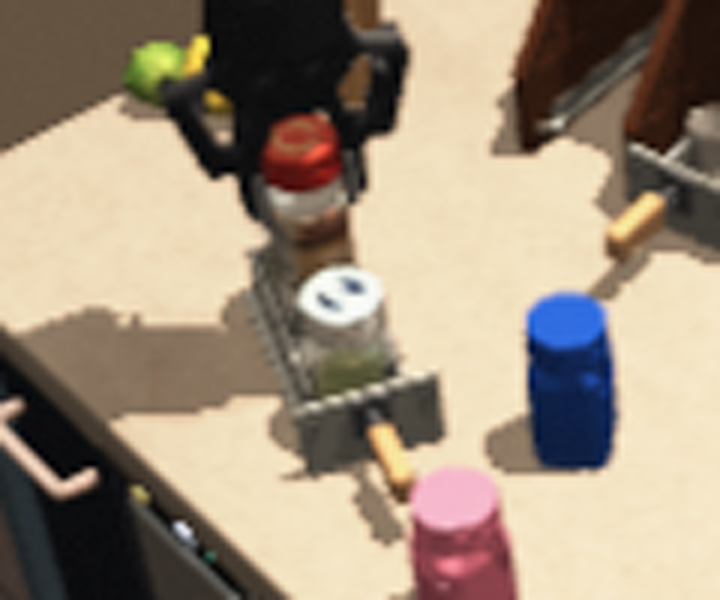

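The jar hangs over the middle compartment, at about (305,190) in the crop. I'll let it settle before lowering.

>>> jog_arm(moves=[[0,0,-0.05,0,0,0,-1],[0,0,-0.1,0,0,0,-1],[0,0,-0.1,0,0,0,-1],[0,0,-0.1,0,0,0,-1]])

```text
time_s: 4.7
ee_pos: [0.4702, 0.1632, 0.1091]
tcp_rot: [-180.0, 0.0, 69.8]
ft_force: [-0.2, 0.3, -0.4]
finger_gap: 0.0434
gripper_force: 41.1
```

>>> jog_arm(moves=[[0,0,-0.03,0,0,0,-1],[0,0,-0.06,0,0,0,-1],[0,0,-0.09,0,0,0,-1],[0,0,-0.11,0,0,0,-1],[0,0,-0.11,0,0,0,-1]])

```text
time_s: 5.2
ee_pos: [0.4699, 0.1632, 0.0866]
tcp_rot: [-179.9, 0.0, 69.8]
ft_force: [-0.2, 0.7, -0.6]
finger_gap: 0.0438
gripper_force: 41.1
```

>>> jog_arm(moves=[[0,0,-0.03,0,0,0,-1],[0,0,-0.05,0,0,0,-1],[0,0,-0.07,0,0,0,-1],[0,0,-0.09,0,0,0,-1],[0,0,-0.09,0,0,0,-1]])

```text
time_s: 5.7
ee_pos: [0.47, 0.1632, 0.0688]
tcp_rot: [-180.0, 0.0, 69.8]
ft_force: [0.9, 1.1, -0.9]
finger_gap: 0.0432
gripper_force: 41.1
```

>>> jog_arm(moves=[[0,0,-0.01,0,0,0,-1],[0,0,-0.02,0,0,0,-1],[0,0,-0.025,0,0,0,-1],[0,0,-0.025,0,0,0,-1]])

```text
time_s: 6.1
ee_pos: [0.4705, 0.1635, 0.065]
tcp_rot: [180.0, -0.0, 69.8]
ft_force: [-0.4, 0.5, 5.1]
finger_gap: 0.0435
gripper_force: 41.2
```

Contact with the floor. I'll release and rise.

>>> jog_arm(moves=[[0,0,0,0,0,0,1],[0,0,0,0,0,0,1],[0,0,0,0,0,0,1],[0,0,0,0,0,0,1],[0,0,0,0,0,0,1],[0,0,0.15,0,0,0,1],[0,0,0.35,0,0,0,1],[0,0,0.55,0,0,0,1],[0,0,0.6,0,0,0,1],[0,0,0.6,0,0,0,1]])

```text
time_s: 7.1
ee_pos: [0.4712, 0.1639, 0.1858]
tcp_rot: [179.9, -0.2, 69.9]
ft_force: [-0.2, 0.2, -0.4]
finger_gap: 0.0851
gripper_force: 0.0
```

>>> jog_arm(moves=[[-0.25,-0.7,0,0,0,0,1],[-0.25,-0.7,0,0,0,0,1],[-0.25,-0.7,0,0,0,0,1],[-0.25,-0.7,0,0,0,0,1],[-0.25,-0.7,0,0,0,0,1]])

```text
time_s: 7.6
ee_pos: [0.4193, 0.0224, 0.1833]
tcp_rot: [-179.9, 0.1, 69.7]
ft_force: [0.7, 1.5, -0.8]
finger_gap: 0.0853
gripper_force: 0.0
```

```bash
python3 - <<'E'
from fit import *
s=sense();print(s['ee_pos'],s['tcp_rot'],s['ft_force'])
C=[]
for n in('scene','top'):
    im,d=look(n,n+'3');q=cloud(n,d);C.append(q.reshape(-1,3))
    print(n,'tray',fit(q,lambda p:np.minimum(tray(p),cyl(p,0,0,22.5,4,110)),(.4694,.161,69.8),TR,.006,.12))
    print(' mid jar',fit(q,cyl_obj(22.5,4,110),(.4694,.161,0),(-.026,.026,-.026,.026),.04,.12))
    # rack diagnostics in guess frame
    a=np.radians(10.5);f=C[-1]-[.679,.182,0];L=1000*np.c_[f[:,0]*np.cos(a)+f[:,1]*np.sin(a),-f[:,0]*np.sin(a)+f[:,1]*np.cos(a),f[:,2]]
    I=im.reshape(-1,3).astype(int)
    m=(L[:,0]>-85)&(L[:,0]<-20)&(abs(L[:,1]+88)<30)&(L[:,2]>35)&(L[:,2]<60)
    print(' handle top',m.sum(),np.round(np.percentile(L[m],[5,50,95],axis=0),0).tolist(), np.round(np.polyfit(L[m][:,0],L[m][:,1],1),3))
    for z in(20,40,60,80,100,120):
        m=(abs(L[:,2]-z)<8)&(L[:,0]>-15)&(L[:,0]<180)&(L[:,1]>-45-110)&(L[:,1]<70)
        for lo,hi in((25,70),(-65,-25),(-155,-110)):
            k=L[m&(L[:,1]>lo)&(L[:,1]<hi)]
            if len(k)>5: print('  z',z,(lo,hi),len(k),'x',np.round(np.percentile(k[:,0],[1,10,50]),0),'y',np.round(np.percentile(k[:,1],[2,25,50,75,98]),0))
a=fit(np.concatenate(C),rack,(.679,.19,10.5),RR,.015,.15);print('rack',a)
b=cv2.resize(np.load('pics/top3.npz')['im'][100:260,200:310,::-1],None,fx=3.7,fy=3.7,interpolation=cv2.INTER_CUBIC)
c=cv2.resize(np.load('pics/scene3.npz')['im'][90:220,220:340,::-1],None,fx=3.2,fy=3.2,interpolation=cv2.INTER_CUBIC)
o=np.zeros((592,800,3),np.uint8);o[:b.shape[0],:b.shape[1]]=b;c=c[:,:800-b.shape[1]];o[:c.shape[0],b.shape[1]:b.shape[1]+c.shape[1]]=c
cv2.imwrite('pics/b3.png',o)
E
```

```text
[0.41928457 0.02238954 0.18331742] [-1.79876652e+02  5.55406078e-02  6.96644337e+01] [ 0.68553136  1.49692872 -0.80232698]
scene tray (array([ 0.4696,  0.1604, 69.7257]), 780, 1.47)
 mid jar (array([ 4.6970e-01,  1.6250e-01, -6.1848e+02]), 97, 1.31)
 handle top 63 [[-68.0, -88.0, 37.0], [-52.0, -84.0, 48.0], [-29.0, -75.0, 53.0]] [-3.2000e-02 -8.4122e+01]
  z 20 (25, 70) 94 x [-0.  8. 68.] y [41. 46. 48. 49. 54.]
  z 20 (-65, -25) 24 x [-5. -2. 38.] y [-55. -52. -45. -41. -38.]
  z 20 (-155, -110) 101 x [-2.  5. 72.] y [-131. -128. -126. -125. -111.]
  z 40 (25, 70) 96 x [ 3. 11. 74.] y [45. 47. 49. 50. 54.]
  z 40 (-65, -25) 87 x [-5. -0. 42.] y [-62. -46. -40. -38. -30.]
  z 40 (-155, -110) 102 x [-3.  5. 72.] y [-130. -128. -127. -125. -113.]
  z 60 (25, 70) 86 x [ 2.  7. 70.] y [46. 48. 49. 51. 56.]
  z 60 (-65, -25) 85 x [-1.  5. 54.] y [-57. -40. -39. -38. -30.]
  z 60 (-155, -110) 96 x [ 3.  9. 78.] y [-131. -128. -127. -125. -117.]
  z 80 (25, 70) 73 x [11. 20. 56.] y [46. 48. 50. 51. 56.]
  z 80 (-65, -25) 70 x [ 9. 20. 61.] y [-42. -40. -38. -36. -31.]
  z 80 (-155, -110) 9
[... 1238 characters left out ...]
-1. -0. 12.] y [-125. -124. -123. -117. -112.]
  z 80 (25, 70) 29 x [ 3. 11. 21.] y [51. 52. 53. 58. 61.]
  z 80 (-65, -25) 25 x [13. 14. 24.] y [-65. -37. -35. -31. -27.]
  z 80 (-155, -110) 17 x [13. 15. 24.] y [-125. -124. -120. -117. -114.]
  z 100 (25, 70) 25 x [26. 27. 36.] y [51. 51. 54. 58. 62.]
  z 100 (-65, -25) 19 x [26. 27. 35.] y [-37. -35. -32. -29. -26.]
  z 100 (-155, -110) 16 x [30. 33. 38.] y [-124. -122. -119. -117. -114.]
  z 120 (25, 70) 21 x [42. 45. 51.] y [50. 53. 54. 58. 62.]
  z 120 (-65, -25) 20 x [42. 45. 52.] y [-37. -36. -33. -30. -27.]
  z 120 (-155, -110) 17 x [43. 46. 51.] y [-124. -122. -120. -118. -114.]
rack (array([ 0.678 ,  0.1921, 11.1553]), 4261, 1.98)
```

View pics/b3.png

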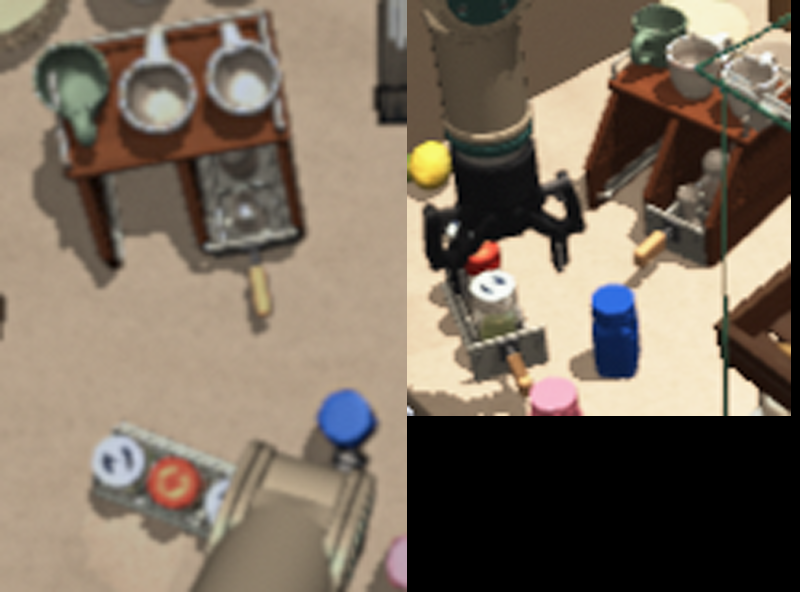

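All three jars stand upright in the tray, and the blue and pink jars are untouched. I'll move over the handle now and refine the rack pose in the same turn.

>>> jog_arm(moves=[[0.02,0.08,0,0,0,0,1],[0.02,0.08,0,0,0,0,1],[0.02,0.08,-0.15,0,0,0,1],[0.02,0.08,-0.3,0,0,0,1],[0.02,0.08,-0.3,0,0,0,1],[0.02,0.08,-0.3,0,0,0,1]])

```text
time_s: 8.3
ee_pos: [0.424, 0.0394, 0.1242]
tcp_rot: [-179.9, 0.1, 69.9]
ft_force: [0.6, -0.5, -0.2]
finger_gap: 0.0854
gripper_force: 0.0
```

```bash
cat >> fit.py <<'E'
def rack2(p):
    zf=np.clip((p[:,2]-60)*.7,0,60)
    b=[box(p,(60,174),(-144,56),(135,147)),tray(p-np.array([81,-88,0]),False)]
    for c in(44,-44,-132):
        q=p.copy();q[:,0]=p[:,0]-zf*(1-np.clip(p[:,0]/174,0,1));b.append(box(q,(0,174),(c-6,c+6),(0,135)))
    return np.min(b,axis=0)
E
python3 - <<'E'
from fit import *
print(sense()['ee_pos'])
for n in('scene','top'):
    C=np.concatenate([cloud(n,np.load(f'pics/{n}{i}.npz')['d']).reshape(-1,3) for i in(0,1,2,3)])
    for zr in((.015,.15),(.015,.13)): print(n,'rack',fit(C,rack2,(.677,.1934,10.8),RR,*zr))
    s=(.677,.1934,10.8);a=np.radians(s[2]);f=C-[s[0],s[1],0];L=1000*np.c_[f[:,0]*np.cos(a)+f[:,1]*np.sin(a),-f[:,0]*np.sin(a)+f[:,1]*np.cos(a),f[:,2]]
    for nm,yc,xr in(('left inner',38,(10,160)),('mid right',-50,(10,60)),('right outer',-138,(10,165)),('mid left',-38,(10,60))):
        m=(L[:,2]>18)&(L[:,2]<120)&(L[:,0]>xr[0])&(L[:,0]<xr[1])&(abs(L[:,1]-yc)<6)
        if m.sum()>20:
            r=least_squares(lambda v:v[0]*L[m,0]+v[1]-L[m,1],[0,yc],loss='cauchy',f_scale=1);print('  ',nm,m.sum(),'tilt deg',np.round(np.degrees(r.x[0]),2),'y@60',np.round(r.x[1]+60*r.x[0],2))
    m=(L[:,0]>-72)&(L[:,0]<-26)&(abs(L[:,1]+88)<14)&(L[:,2]>45)&(L[:,2]<60)
    print('  handle',m.sum(),np.round(np.percentile(L[m],[3,50,97],axis=0),1).tolist())
    print('  own handle check: tray',fit(C[:256000*1],lambda p:tray(p),(.4694,.161,69.8),(-.16,-.07,-.047,.047),.006,.12))
E
```

```text
[0.42404418 0.03940729 0.12419854]
scene rack (array([ 0.6802,  0.1924, 11.2012]), 9814, 1.56)
scene rack (array([ 0.6798,  0.1923, 11.1857]), 7737, 1.61)
   left inner 1690 tilt deg 0.01 y@60 36.91
   mid right 612 tilt deg -0.04 y@60 -50.74
   right outer 1965 tilt deg 0.14 y@60 -138.89
   mid left 56 tilt deg -1.1 y@60 -43.16
  handle 158 [[-68.0, -99.5, 45.4], [-50.8, -93.3, 49.9], [-27.7, -85.0, 55.4]]
  own handle check: tray (array([ 0.4679,  0.1607, 70.6078]), 424, 1.53)
top rack (array([ 0.6795,  0.1947, 11.3361]), 7295, 1.86)
top rack (array([ 0.6796,  0.1947, 11.1973]), 3381, 1.87)
   left inner 442 tilt deg -0.13 y@60 39.32
   mid right 244 tilt deg 0.3 y@60 -48.51
   right outer 176 tilt deg -0.97 y@60 -136.34
   mid left 112 tilt deg 1.78 y@60 -40.29
  handle 182 [[-67.0, -94.9, 45.9], [-47.0, -88.7, 51.0], [-27.2, -82.0, 57.9]]
  own handle check: tray (array([ 0.4691,  0.163 , 69.7881]), 232, 2.1)
```

>>> jog_arm(moves=[[0,0,-0.15,0,0,0,1],[0,0,-0.3,0,0,0,1],[0,0,-0.4,0,0,0,1],[0,0,-0.47,0,0,0,1],[0,0,-0.47,0,0,0,1],[0,0,-0.47,0,0,0,-1],[0,0,-0.47,0,0,0,-1],[0,0,-0.47,0,0,0,-1],[0,0,-0.47,0,0,0,-1],[0,0,-0.47,0,0,0,-1],[0,0,-0.47,0,0,0,-1],[0,0,-0.47,0,0,0,-1]], squeeze=80)

```text
time_s: 9.5
ee_pos: [0.4244, 0.0395, 0.0309]
tcp_rot: [180.0, -0.1, 69.9]
ft_force: [-0.6, 0.5, 8.0]
finger_gap: 0.0131
gripper_force: 77.9
```

>>> jog_arm(moves=[[0,0,0,0,0,0,-1],[0,0,0,0,0,0,-1],[0,0,0,0,0,0,-1]])

```text
time_s: 9.8
ee_pos: [0.4244, 0.0396, 0.0309]
tcp_rot: [180.0, -0.1, 69.9]
ft_force: [-0.6, 0.0, 7.9]
finger_gap: 0.0126
gripper_force: 77.9
```

>>> jog_arm(moves=[[0.001,0.005,0.005,0,0,-0.0016,-1],[0.003,0.016,0.005,0,0,-0.0049,-1],[0.007,0.033,0.005,0,0,-0.0098,-1],[0.0115,0.0545,0.005,0,0,-0.0164,-1],[0.0167,0.079,0.005,0,0,-0.0237,-1],[0.0219,0.1035,0.005,0,0,-0.0311,-1],[0.027,0.128,0.005,0,0,-0.0384,-1],[0.0322,0.1526,0.005,0,0,-0.0458,-1],[0.0374,0.177,0.005,0,0,-0.0532,-1],[0.0426,0.2,0.005,0,0,-0.0602,-1],[0.046,0.218,0.005,0,0,-0.0654,-1],[0.046,0.218,0.005,0,0,-0.0654,-1]])

```text
time_s: 11.0
ee_pos: [0.4327, 0.0839, 0.031]
tcp_rot: [-179.9, 0.0, 46.4]
ft_force: [-2.0, 0.2, -2.9]
finger_gap: 0.0132
gripper_force: 78.0
```

```bash
python3 - <<'E'
from fit import *
s=sense();print(s['ee_pos'],s['tcp_rot'],s['ft_force'],s['ft_torque'],s['finger_gap'])
y=s['tcp_rot'][2];a=np.radians(y);g=(s['ee_pos'][0]+.13*np.cos(a),s['ee_pos'][1]+.13*np.sin(a),y);print(np.round(g,4))
T=lambda p:np.minimum(tray(p),cyl(p,0,0,22.5,4,110))
for n in('scene','top'):
    im,d=look(n,n+'4');q=cloud(n,d);print(n,fit(q,T,g,(-.09,.09,-.047,.047),.006,.12))
E
```

```text
[0.43269435 0.08392573 0.03104964] [-1.79913608e+02  3.46229452e-02  4.63502214e+01] [-2.02180938  0.24399655 -2.8887317 ] [0.08086608 0.22224    0.26587625] 0.013168477701823411
[ 0.5224  0.178  46.3502]
scene (array([ 0.523 ,  0.1775, 46.8723]), 279, 1.35)
top (array([ 0.5225,  0.1797, 46.9281]), 607, 1.65)
```

>>> jog_arm(moves=[[0.002,0.008,0,0,0,-0.0024,-1],[0.006,0.024,0,0,0,-0.0074,-1],[0.011,0.048,0,0,0,-0.0147,-1],[0.018,0.08,0,0,0,-0.0245,-1],[0.026,0.113,0,0,0,-0.0345,-1],[0.034,0.147,0,0,0,-0.045,-1],[0.042,0.182,0,0,0,-0.0555,-1],[0.05,0.216,0,0,0,-0.066,-1],[0.058,0.25,0,0,0,-0.0765,-1],[0.066,0.287,0,0,0,-0.088,-1],[0.073,0.323,0,0,0,-0.099,-1],[0.073,0.323,0,0,0,-0.099,-1]])

```text
time_s: 12.3
ee_pos: [0.4489, 0.1488, 0.0311]
tcp_rot: [-180.0, -0.1, 10.7]
ft_force: [0.8, 0.6, -3.4]
finger_gap: 0.0127
gripper_force: 78.0
```

```bash
python3 - <<'E'
from fit import *
s=sense();print(s['ee_pos'],s['tcp_rot'],s['ft_force'],s['ft_torque'],s['finger_gap'])
y=s['tcp_rot'][2];a=np.radians(y);g=(s['ee_pos'][0]+.13*np.cos(a),s['ee_pos'][1]+.13*np.sin(a),y);print(np.round(g,4))
T=lambda p:np.minimum(tray(p),cyl(p,0,0,22.5,4,110))
for n in('scene','top'):
    im,d=look(n,n+'5');q=cloud(n,d);print(n,fit(q,T,g,(-.09,.09,-.047,.047),.006,.12), fit(q,rack2,(.679,.1936,11),(-.02,.18,-.145,.056),.015,.15))
b=cv2.resize(np.load('pics/top5.npz')['im'][100:260,200:310,::-1],None,fx=3.7,fy=3.7,interpolation=cv2.INTER_CUBIC)
c=cv2.resize(np.load('pics/scene5.npz')['im'][90:220,220:340,::-1],None,fx=3.2,fy=3.2,interpolation=cv2.INTER_CUBIC)
o=np.zeros((592,800,3),np.uint8);o[:b.shape[0],:b.shape[1]]=b;c=c[:,:800-b.shape[1]];o[:c.shape[0],b.shape[1]:b.shape[1]+c.shape[1]]=c
cv2.imwrite('pics/b5.png',o)
E
```

```text
[0.44887139 0.14875768 0.03114593] [-1.79985066e+02 -7.58249059e-02  1.06935134e+01] [ 0.78734856  0.60136496 -3.42874674] [ 0.10868442 -0.02990743  0.08151669] 0.01265648464259179
[ 0.5766  0.1729 10.6935]
scene (array([ 0.5788,  0.1717, 11.1673]), 1088, 1.61) (array([ 0.6796,  0.192 , 11.3322]), 2329, 1.54)
top (array([ 0.5774,  0.1737, 11.1802]), 862, 1.92) (array([ 0.6793,  0.1944, 11.4895]), 1765, 1.94)
```

View pics/b5.png

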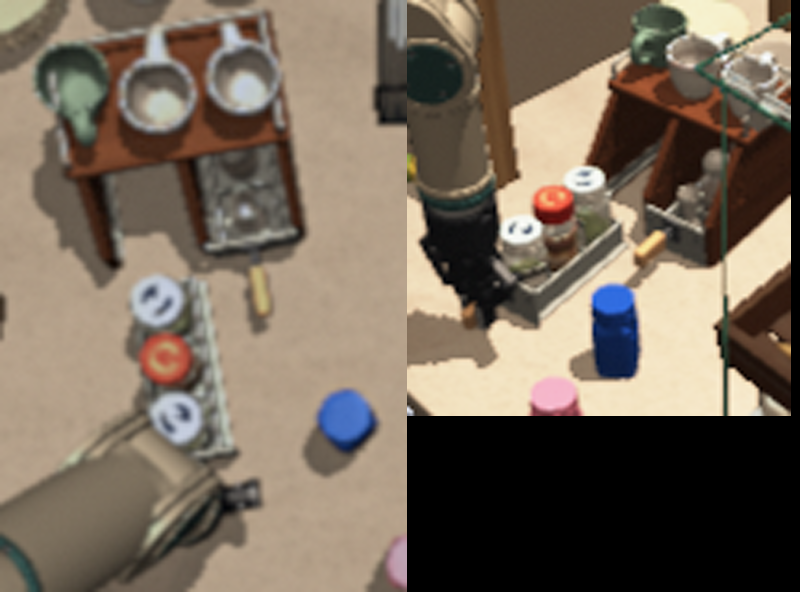

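The tray is lined up in front of the left bay with all three jars upright. I'll check the lateral offset with plane fits.

```bash
python3 - <<'E'
from fit import *
s=(.677,.1934,10.8);a=np.radians(s[2])
for n in('scene','top'):
    C=cloud(n,np.load(f'pics/{n}5.npz')['d']).reshape(-1,3);f=C-[s[0],s[1],0];L=1000*np.c_[f[:,0]*np.cos(a)+f[:,1]*np.sin(a),-f[:,0]*np.sin(a)+f[:,1]*np.cos(a),f[:,2]]
    m=(L[:,2]>10)&(L[:,2]<34)&(L[:,0]>-175)&(L[:,0]<-25)&(abs(L[:,1]+30)<7)
    r=least_squares(lambda v:v[0]*(L[m,0]+100)+v[1]-L[m,1],[0,-30],loss='cauchy',f_scale=1);print(n,m.sum(),'wall tilt',np.degrees(r.x[0]),'centre y at x=-100',r.x[1]+28.5)
    for x in(-20,0):pass
    k=L[(L[:,0]>-180)&(L[:,0]<-10)&(abs(L[:,1])<30)&(L[:,2]>90)&(L[:,2]<115)]
    print('lids y extents',np.percentile(k[:,1],[1,99]),'x',np.percentile(k[:,0],[1,99]))
E
```

```text
scene 144 wall tilt 0.04597704378336256 centre y at x=-100 -2.162779111655013
lids y extents [-28.29610505  18.41061345] x [-176.99039629  -28.57036939]
top 56 wall tilt 0.5179267702614719 centre y at x=-100 -0.057016680561719824
lids y extents [-22.88521437  19.53697373] x [-174.87737615  -30.06135439]
```

>>> jog_arm(moves=[[0.01,0.005,0,0,0,0,-1],[0.03,0.011,0,0,0,0,-1],[0.05,0.0155,0,0,0,0,-1],[0.07,0.0195,0,0,0,0,-1],[0.09,0.023,0,0,0,0,-1],[0.11,0.027,0,0,0,0,-1],[0.13,0.031,0,0,0,0,-1],[0.15,0.035,0,0,0,0,-1],[0.17,0.0385,0,0,0,0,-1],[0.19,0.0425,0,0,0,0,-1],[0.2,0.0445,0,0,0,0,-1],[0.2,0.0445,0,0,0,0,-1]])

```text
time_s: 13.6
ee_pos: [0.4889, 0.1566, 0.0313]
tcp_rot: [180.0, -0.1, 10.7]
ft_force: [0.1, -0.4, -4.3]
finger_gap: 0.0128
gripper_force: 78.0
```

>>> jog_arm(moves=[[0.01,0.002,0,0,0,0,-1],[0.03,0.0057,0,0,0,0,-1],[0.05,0.0096,0,0,0,0,-1],[0.07,0.0134,0,0,0,0,-1],[0.09,0.0172,0,0,0,0,-1],[0.1,0.0192,0,0,0,0,-1],[0.1,0.0192,0,0,0,0,-1]])

```text
time_s: 14.3
ee_pos: [0.5091, 0.1604, 0.0313]
tcp_rot: [180.0, -0.1, 10.7]
ft_force: [0.6, 0.8, -4.4]
finger_gap: 0.0124
gripper_force: 77.9
```

>>> jog_arm(moves=[[0.01,0.002,0,0,0,0,-1],[0.03,0.006,0,0,0,0,-1],[0.055,0.0105,0,0,0,0,-1],[0.08,0.0153,0,0,0,0,-1],[0.105,0.02,0,0,0,0,-1],[0.13,0.025,0,0,0,0,-1],[0.155,0.03,0,0,0,0,-1],[0.18,0.0345,0,0,0,0,-1],[0.2,0.0383,0,0,0,0,-1],[0.2,0.0383,0,0,0,0,-1]])

```text
time_s: 15.3
ee_pos: [0.5495, 0.1681, 0.0314]
tcp_rot: [180.0, -0.1, 10.7]
ft_force: [0.6, 0.8, -4.5]
finger_gap: 0.0127
gripper_force: 77.9
```

```bash
python3 - <<'E'
from fit import *
st=sense();print(st['ee_pos'],st['ft_force'],st['ft_torque'],st['tcp_rot'])
s=(.677,.1934,10.8);a=np.radians(s[2])
for n in('scene','top'):
    im,d=look(n,n+'6');C=cloud(n,d).reshape(-1,3);f=C-[s[0],s[1],0];L=1000*np.c_[f[:,0]*np.cos(a)+f[:,1]*np.sin(a),-f[:,0]*np.sin(a)+f[:,1]*np.cos(a),f[:,2]]
    m=(L[:,2]>10)&(L[:,2]<34)&(L[:,0]>-110)&(L[:,0]<0)&(abs(L[:,1]+30)<7)
    r=least_squares(lambda v:v[0]*(L[m,0]+50)+v[1]-L[m,1],[0,-30],loss='cauchy',f_scale=1);print(n,m.sum(),'tilt',np.degrees(r.x[0]),'centre y at x=-50',r.x[1]+28.5)
E
```

```text
[0.54952814 0.16813626 0.03136425] [ 0.64470429  0.79530767 -4.54952673] [ 0.11289098 -0.08122235  0.01177231] [ 1.79972906e+02 -1.17401544e-01  1.06770928e+01]
scene 77 tilt 1.6136351393384465 centre y at x=-50 -1.8997747573928407
top 29 tilt 0.1828842610030844 centre y at x=-50 0.06438483744598145
```

>>> jog_arm(moves=[[0.01,0.003,0,0,0,0,-1],[0.03,0.008,0,0,0,0,-1],[0.06,0.0145,0,0,0,0,-1],[0.09,0.02,0,0,0,0,-1],[0.12,0.026,0,0,0,0,-1],[0.15,0.032,0,0,0,0,-1],[0.18,0.038,0,0,0,0,-1],[0.21,0.0435,0,0,0,0,-1],[0.24,0.0495,0,0,0,0,-1],[0.27,0.055,0,0,0,0,-1],[0.29,0.059,0,0,0,0,-1],[0.29,0.059,0,0,0,0,-1]])

```text
time_s: 16.6
ee_pos: [0.6076, 0.18, 0.0314]
tcp_rot: [180.0, -0.1, 10.7]
ft_force: [0.9, -0.1, -3.6]
finger_gap: 0.0126
gripper_force: 77.9
```

>>> jog_arm(moves=[[0.01,0.002,0,0,0,0,-1],[0.03,0.006,0,0,0,0,-1],[0.05,0.0096,0,0,0,0,-1],[0.07,0.0134,0,0,0,0,-1],[0.09,0.0172,0,0,0,0,-1],[0.1,0.0192,0,0,0,0,-1],[0.1,0.0192,0,0,0,0,-1]])

```text
time_s: 17.3
ee_pos: [0.627, 0.1838, 0.0313]
tcp_rot: [180.0, -0.1, 10.7]
ft_force: [-0.0, -0.2, -4.1]
finger_gap: 0.0129
gripper_force: 78.0
```

>>> jog_arm(moves=[[0.005,0.001,0,0,0,0,-1],[0.01,0.002,0,0,0,0,-1],[0.015,0.003,0,0,0,0,-1],[0.015,0.003,0,0,0,0,-1]])

```text
time_s: 17.7
ee_pos: [0.6292, 0.1842, 0.0313]
tcp_rot: [180.0, -0.0, 10.7]
ft_force: [-2.1, -1.0, -2.8]
finger_gap: 0.0128
gripper_force: 78.1
```

>>> jog_arm(moves=[[0.005,0.001,0,0,0,0,-1],[0.01,0.002,0,0,0,0,-1],[0.015,0.003,0,0,0,0,-1],[0.015,0.003,0,0,0,0,-1],[0.015,0.003,0,0,0,0,-1]])

```text
time_s: 18.2
ee_pos: [0.6303, 0.1843, 0.0311]
tcp_rot: [-180.0, 0.2, 10.7]
ft_force: [-7.2, -1.8, 0.1]
finger_gap: 0.0126
gripper_force: 78.7
```

>>> jog_arm(moves=[[0.01,0.002,0,0,0,0,-1],[0.02,0.004,0,0,0,0,-1],[0.02,0.004,0,0,0,0,-1],[0.02,0.004,0,0,0,0,-1]])

```text
time_s: 18.6
ee_pos: [0.6304, 0.1842, 0.0311]
tcp_rot: [-179.9, 0.7, 10.7]
ft_force: [-16.8, -3.5, 9.0]
finger_gap: 0.0127
gripper_force: 79.8
```

```bash
python3 - <<'E'
from fit import *
st=sense();print(st['ee_pos'],st['ft_force'],st['ft_torque'],st['tcp_rot'])
s=(.679,.1936,10.9);a=np.radians(s[2])
for n in('scene','top'):
    im,d=look(n,n+'7');C=cloud(n,d).reshape(-1,3);f=C-[s[0],s[1],0];L=1000*np.c_[f[:,0]*np.cos(a)+f[:,1]*np.sin(a),-f[:,0]*np.sin(a)+f[:,1]*np.cos(a),f[:,2]]
    for nm,c in(('ours',0),('fixed',-88)):
        for lo,hi in((-40,-12),(12,40)):
            k=L[(L[:,2]>15)&(L[:,2]<50)&(abs(L[:,0])<20)&(L[:,1]-c>lo)&(L[:,1]-c<hi)]
            if len(k)>4: print(n,nm,(lo,hi),len(k),'plate front x',np.round(np.percentile(k[:,0],[5,25,50]),1))
c=cv2.resize(np.load('pics/scene7.npz')['im'][80:190,240:360,::-1],None,fx=5,fy=5,interpolation=cv2.INTER_CUBIC)
cv2.imwrite('pics/s7.png',c)
E
```

```text
[0.63044098 0.18422917 0.03106907] [-16.83494205  -3.54500455   8.96619461] [-0.60868692  2.81196271  0.17167038] [-179.91535725    0.66674547   10.65304055]
scene ours (-40, -12) 45 plate front x [-6.7 -4.7 -3.2]
scene fixed (-40, -12) 49 plate front x [-8.3 -4.9 -2.8]
scene fixed (12, 40) 38 plate front x [-5.7 -4.2 -3. ]
top ours (-40, -12) 30 plate front x [-5.1 -4.3 -0.3]
top fixed (-40, -12) 30 plate front x [-4.7 -3.9 -2.6]
top fixed (12, 40) 31 plate front x [-5.1 -4.1 -0.5]
```

View pics/s7.png

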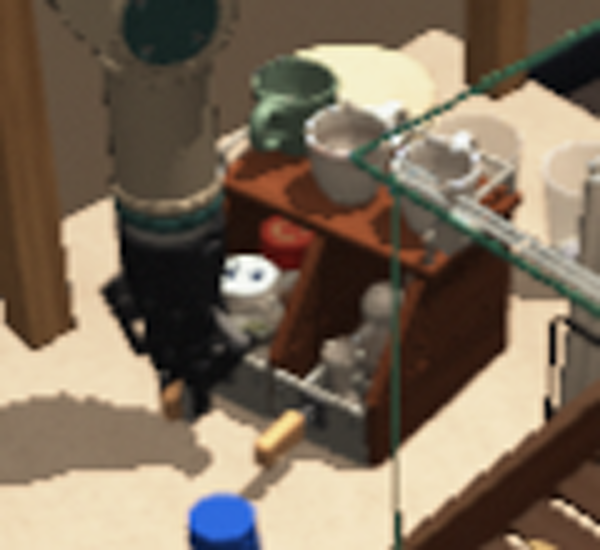

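The plates are flush, at about −4 mm for both trays, and the push met a firm stop. The jars stand upright. I'll ease off the push, open and retreat.

>>> jog_arm(moves=[[-0.012,-0.002,0,0,0,0,-1],[-0.018,-0.0035,0,0,0,0,-1],[-0.018,-0.0035,0,0,0,0,-1],[-0.018,-0.0035,0,0,0,0,0.3],[-0.018,-0.0035,0,0,0,0,0.3],[-0.018,-0.0035,0,0,0,0,0.3],[-0.018,-0.0035,0,0,0,0,0.3],[-0.018,-0.0035,0,0,0,0,0.3]])

```text
time_s: 19.5
ee_pos: [0.633, 0.185, 0.0316]
tcp_rot: [180.0, -0.1, 10.7]
ft_force: [1.5, -0.1, -0.4]
finger_gap: 0.0552
gripper_force: 0.0
```

>>> jog_arm(moves=[[0,0,0.08,0,0,0,0.3],[0,0,0.2,0,0,0,0.3],[-0.05,-0.01,0.4,0,0,0,0.3],[-0.2,-0.03,0.6,0,0,0,0.3],[-0.4,-0.06,0.7,0,0,0,0.3],[-0.6,-0.06,0.7,0,0,0,0.3],[-0.7,-0.06,0.7,0,0,0,0.3],[-0.7,-0.06,0.7,0,0,0,0.3]])

```text
time_s: 20.3
ee_pos: [0.4896, 0.1734, 0.1725]
tcp_rot: [-179.8, 0.1, 10.7]
ft_force: [1.6, -0.2, 0.3]
finger_gap: 0.0555
gripper_force: 0.0
```

```bash
python3 - <<'E'
from fit import *
st=sense();print(st['ee_pos'],st['ft_force'])
s=(.679,.1936,10.9);a=np.radians(s[2])
for n in('scene','top'):
    im,d=look(n,n+'8');C=cloud(n,d).reshape(-1,3);f=C-[s[0],s[1],0];L=1000*np.c_[f[:,0]*np.cos(a)+f[:,1]*np.sin(a),-f[:,0]*np.sin(a)+f[:,1]*np.cos(a),f[:,2]]
    for nm,c in(('ours',0),('fixed',-88)):
        for lo,hi in((-40,-12),(12,40)):
            k=L[(L[:,2]>15)&(L[:,2]<50)&(abs(L[:,0])<20)&(L[:,1]-c>lo)&(L[:,1]-c<hi)]
            if len(k)>4: print(n,nm,(lo,hi),len(k),'x',np.round(np.percentile(k[:,0],[5,25,50]),1))
        k=L[(L[:,2]>44)&(L[:,2]<60)&(L[:,0]<-20)&(L[:,0]>-90)&(abs(L[:,1]-c)<15)];print(n,nm,'handle',len(k),np.round(np.percentile(k[:,0],[3,50,97]),1))
b=cv2.resize(np.load('pics/top8.npz')['im'][100:260,200:310,::-1],None,fx=3.6,fy=3.6,interpolation=cv2.INTER_CUBIC)
c=cv2.resize(np.load('pics/scene8.npz')['im'][90:220,240:340,::-1],None,fx=4,fy=4,interpolation=cv2.INTER_CUBIC)
o=np.zeros((592,800,3),np.uint8);o[:b.shape[0],:b.shape[1]]=b;c=c[:,:800-b.shape[1]];o[:c.shape[0],b.shape[1]:b.shape[1]+c.shape[1]]=c
cv2.imwrite('pics/b8.png',o)
E
```

```text
[0.48961047 0.17344087 0.1724703 ] [ 1.60428262 -0.2084884   0.25776301]
scene ours (-40, -12) 54 x [-8.5 -4.5 -3.1]
scene ours (12, 40) 32 x [-6.4 -4.6 -2.9]
scene ours handle 39 [-70.5 -47.5 -27.9]
scene fixed (-40, -12) 49 x [-10.2  -4.1  -3. ]
scene fixed (12, 40) 39 x [-5.8 -3.9 -2.2]
scene fixed handle 45 [-70.7 -50.3 -26.5]
top ours (-40, -12) 34 x [-5.8 -4.6 -1.6]
top ours (12, 40) 41 x [-5.4 -4.7  5.6]
top ours handle 58 [-70.8 -47.6 -23. ]
top fixed (-40, -12) 30 x [-4.7 -3.9 -2.5]
top fixed (12, 40) 27 x [-4.7 -4.  -2.4]
top fixed handle 52 [-69.6 -50.3 -25.8]
```

View pics/b8.png

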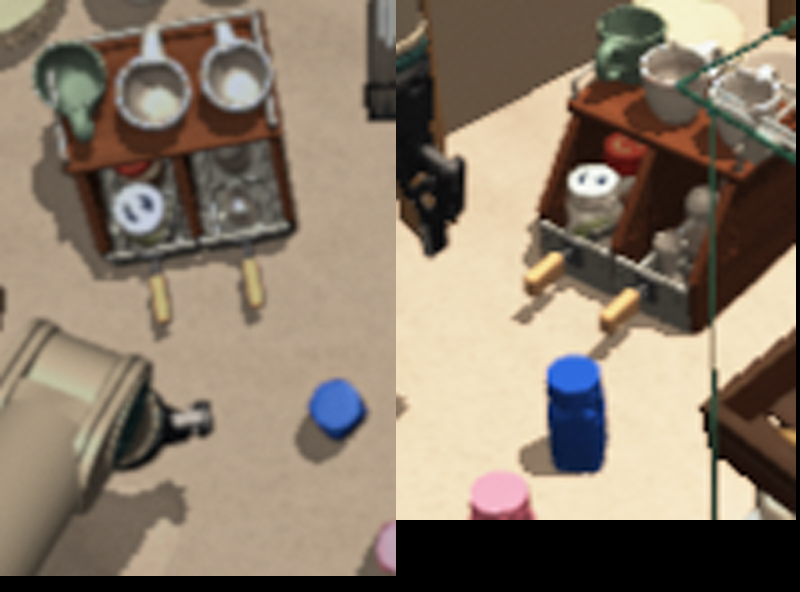

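The tray is home: both front plates line up within about 0.5 mm, which is within the measurement noise. The jars are upright and the arm is clear.

```bash
python3 -c "
from cell import *
print(job_done())"
```

```text
the job is handed in; nothing more can be done
None
```

I stood the spice jar in the tray's middle compartment, slid the tray fully home in the left bay with its front flush with the tray beside it, let go, and handed the job in at about 20 s; the last pictures show the front and middle jars upright (the rear one is hidden under the roof), and the arm stayed well away from the milk jug and tamper.

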